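# Dial open the red tool safe on a garage workbench

### The job

Open the red tool safe with its dial: turn it right (clockwise) to 10, the yellow mark, then left to 32, the blue mark, stopping on each for a moment (within one division) and never running more than three divisions past either, then right again to about 2, the green mark. The lock is worn, so feel for the spot within two divisions of 2 where the dial can be pushed fully in, keep it pushed in and turn it on to the right until the lid springs ajar, then let go so that the dial pops back out. Leave the other things on the bench and on the safe where they are.

Things in the scene. Friction and masses are not known exactly. Their poses are not given: they have to be found in the camera images.
- safe: Red steel tool safe, 260 (its x) by 300 (its y) by 120 mm high, fixed to the bench. Origin at the centre of its underside, z up. The half at -x is a flat closed deck (top 120 mm above the bench) that carries the dial, its axis vertical at x = -65 mm, y = 0; the half at +x is a compartment under a sprung lid.
- dial_knob (a point): Centre of the dial's round ribbed aluminium knob: 38 mm diameter, 36 mm tall, vertical; this point is on the axis, half-way up, 34 mm above the deck when the dial is out (knob top 52 mm above the deck). It sinks with the dial when pushed in.
- dial_face (a point): Centre of the black dial disc under the knob: 84 mm diameter, 6 mm thick, its top (this point) 16 mm above the deck. It has 40 white division lines, every fifth longer, numbers growing anticlockwise, and three painted marks: yellow at 10, blue at 32, green at 2.
- index_mark (a point): White index tick on the deck at the rim of the dial, on the side towards the lid (safe's +x). The dial reads the number that stands at it.
- dial (a joint): Turn of the dial in rad, growing clockwise seen from above (to the right). 40 divisions of 0.1571 rad, reading = value / 0.1571: +1.571 reads 10 (yellow mark at the index), -1.257 reads 32 (that is -8, blue), +0.314 reads 2 (green). Starts between -0.6 and +0.9, turns freely (0.03 N m) over many turns and stays where it is left.
- dial_press (a joint): How far the dial is pushed in (down), m: 0 out, 0.007 fully in. A spring pushes it out: about 5 N to start it, 10 N fully in. Away from the gate an inner pin stops it hard after about 1.5 mm; at the gate, which catches over about 0.07 rad either side of its centre, it goes fully in. The gate's centre lies unseen, anywhere from 0.30 rad before to 0.30 rad past dial value +0.314.
- bolt_axis (a point): Point on the deck under the dial's axis; the hidden bolt turns about it. Pushed fully in at the gate, the dial carries the bolt with it: turning right then takes about 0.2 N m, and the bolt lets go of the lid after 0.4 to 1.1 rad, depending on the gate; a stop ends its turn at a dial value of about 1.4. When let go, the dial pops back out and the bolt stays.
- lid (a joint): Opening of the safe's lid, rad: 0 shut and held by the bolt; when the bolt is withdrawn a spring swings it up by itself to 0.5. It is hinged at the safe's +x edge; its front edge (60 mm in front of the dial axis towards safe +x) rises about 60 mm and clears a gripper that stands over the dial.
- padlock_mid (a point): Bystander: small brass padlock, 34 by 26 by 16 mm with a steel shackle, lying on the deck about 118 mm to the +y side of the dial; point at the centre of its body.
- grease_tin_mid (a point): Bystander: small green tin, 34 mm diameter, 22 mm high, standing on the deck about 122 mm to the -y side of the dial; point at its centre.
- screw_jar_mid (a point): Bystander: glass jar with a red cap, 64 mm diameter, 90 mm high, standing on the bench beside the safe on its +y side; point at its centre.
- tape_roll_mid (a point): Bystander: roll of blue tape, 100 mm outside diameter, 24 mm high, lying flat on the bench beside the safe on its -y side; point at its centre.
- screwdriver_grip (a point): Bystander: screwdriver lying on the bench at the left; point on its handle.
- wrench_grip (a point): Bystander: wrench lying on the bench at the right; point on its handle.

How it is judged:
By the outcome, as a careful person would: the job done as asked, in the order asked, and still so for the second after the job is handed in, with the robot touching nothing.
It also fails if it takes over 72 s, if anything falls off the work surface, if the arm or the gripper's body presses on something with over 40 N, if the wrist force passes 120 N, or if a joint passes its speed limit or range.

### The arm

A 6-joint arm with a two-finger parallel gripper is mounted at the origin on the work surface. World frame = base frame: x ahead of the robot, y to its left, z up, the work surface at z = 0. Lengths are in m, angles in rad, forces in N, time in s.
With the tool pointing down it reaches from about 0.375 to 0.9 m from the base axis. Payload 3.1 kg.
Tool frame: the origin (TCP) lies between the finger pads; the fingertips stand 22 mm ahead of it and the grasp point (between the pads) lies 3 mm ahead of it; z points along the fingers, y is the line along which they close (so a half turn about z gives the same grasp; the last joint's range is limited). The gripper opens to 87 mm and grips with 3 to 60 N. Pads are 19 mm wide; open, the fingers measure 117 mm over their backs; the gripper's body (75 mm by 190 mm) begins 51 mm behind the grasp point.
Start: joints at [1.085, 0.527, 1.433, -0, 1.181, -0.178], TCP at [0.189, 0.596, 0.245] pointing down, gripper open.
Joint ranges: [-3.08, 3.08], [-0.75, 2.2], [0.22, 2.44], [-1.43, 4.57], [0, 2.65], [-2.85, 2.85]. Speed limits (rad/s): [2.79, 2.79, 3.14, 3.14, 3.14, 3.14].

### API

Orientations are given as a unit quaternion [x, y, z, w].
In Python, from rig import get_obs, camera, get_calibration, hand_in, cut_out gives the robot as it stands.
- The arm moves only by the shell command python3 -m inch 'ROWS' [OPENING] [FORCE]. ROWS is JSON, one flat list of numbers, 6 for each row, row after row: the shift along the tool's x, y, z scaled (see below), then the turn, a rotation vector about the tool's x, y, z scaled (see below). A call has 1 to 20 rows; each row is the pose to reach, as a shift and turn from the pose commanded when the call began, along the tool's axes at that moment; what a row does not reach only later rows make up. The controller multiplies each number of a shift by 0.08 m and each number of a turn by 90 degrees. A row lasts 1/12 s, in which the tool goes at most 41.7 mm and 7.16 degrees, less where a joint would pass 70% of its speed; a pose out of reach is approached as far as the arm can. A call with a number of a shift or a turn outside -1 to 1 is refused whole. A call with a gripper value outside its range is refused whole. OPENING is the finger opening in mm, from 0 to 87, set as the call begins (- or left out, the last holds). The fingers move at their own pace and stop on an object; FORCE is the grip in N (left out, the last holds). Time passes only in rows, so rows that repeat a pose let the fingers close. It gives the time, the measured TCP pose, the force, the opening and the grip force at its end, in the units of the state.
- get_obs(): the state, without advancing time (a new reading comes with each control period).
- camera(name): name is "side" or "top" or "wrist"; returns the picture (400x640x3 uint8, red, green, blue); there is no depth.
- get_calibration(name): a dict with "vertical_fov" (degrees; the focal length in pixels is half the picture's height over the tangent of half this angle, whatever the lens; pixels are square), "cx", "cy" (the principal point, pixels), "D" ([k1, k2, p1, p2, k3] as OpenCV has them; the pictures are not rectified), "T" (4x4, takes a point from camera to world coordinates). Camera axes: x right, y down, z forward; pixel columns grow to the right and rows downward; lengths in m; the calibration is good to about 2 mm. A picture is of the moment at which its call begins: read the wrist's pose just before it. get_calibration takes no time and is no camera call; for the wrist camera it gives the pose at the moment of the call.
- hand_in(): hands the job in; it is judged then, once.
Trained networks look in the newest picture that a camera, given by its name, has taken for a name from the list of things; names that differ only in an ending like _2 or _b are one class to them, and where a whole thing is asked for, a point or a joint stands for the part that bears it (a point fixed in the world has none). Each returns a list of dicts, best first, with "conf" (0 to 1); they miss things now and then, are a little off and sometimes report something else, mostly with a low value. They report only what shows in the picture. A call takes as long as a camera call.
- cut_out(camera, thing): "region" (400x640 bool, what is visible of it) and "bbox" ([left, top, right, bottom] in pixels, round what is visible of it).
The state is a dict: "time": time; "q": joint angles; "joint_velocities": joint speeds; "joint_torque": joint torques, N m; "position": TCP position; "tool_rot": TCP orientation; "ft_force": force on the tool from outside, world axes, zero at the start; "moment": the same for the moment, N m; "grip_width": finger opening in m; "grip_force": force on a finger pad.
Only numpy, scipy, OpenCV 4.12 (cv2) and the standard library are available. Lean on these libraries where they do the work, as an engineer would, in place of code of your own. Each camera call takes 0.05 s, during which the arm holds its last target. There are 200 camera calls.

## Working session

There is one attempt and no reset: what is moved stays moved. The work goes in short steps, Python scripts to look and compute and a shell command to move; the robot and the scene stay as the last step left them, time stands still between calls to the robot, and variables do not carry over. Pictures are saved under pics/ and viewed, at most 10 in all, crops included, and the job is handed in when it is done.

```bash
ls; mkdir -p pics
python3 - <<'E'
from rig import *
import cv2
o=get_obs();print({k:(v if isinstance(v,(int,float)) else [round(float(x),3) for x in v]) for k,v in o.items()})
ims=[]
for c in ["top","side"]:
    im=camera(c);ims.append(im[:,:,::-1]);k=get_calibration(c);print(c,k)
    for t in ["dial_face","dial_knob","safe"]:
        r=cut_out(c,t);print(t,[(x["conf"],x["bbox"]) for x in r[:2]])
import numpy as np
cv2.imwrite("pics/a.png",ims[0]);cv2.imwrite("pics/b.png",ims[1])
E
```

```text
pics
{'time': 0.0, 'q': [1.086, 0.528, 1.434, -0.0, 1.181, -0.178], 'joint_velocities': [0.001, 0.001, -0.002, -0.001, 0.0, -0.001], 'joint_torque': [0.0, -44.003, -17.659, 0.063, 0.058, -0.0], 'position': [0.188, 0.595, 0.244], 'tool_rot': [0.153, 0.988, -0.001, -0.0], 'ft_force': [0.219, -0.372, -0.743], 'moment': [-0.027, -0.06, -0.024], 'grip_force': 0.0, 'grip_width': 0.08676078304084378}
top {'vertical_fov': 51.386962928029156, 'cx': 315.67867640591993, 'cy': 201.06540706611437, 'D': array([-0.08643474,  0.        ,  0.        ,  0.        ,  0.        ]), 'T': array([[ 0.02334779, -0.99279168,  0.11755664,  0.38776997],
       [-0.99971618, -0.02374266, -0.00195949, -0.01013601],
       [ 0.00473647, -0.11747752, -0.99306425,  1.35019472],
       [ 0.        ,  0.        ,  0.        ,  1.        ]])}
dial_face [(0.92, [272.7, 191.8, 303.1, 218.4])]
dial_knob []
safe [(0.68, [226.4, 127.4, 345.8, 240.0]), (0.19, [210.4, 205.2, 234.1, 230.6])]
side {'vertical_fov': 44.89737316542918, 'cx': 318.11655531979864, 'cy': 206.29218518161386, 'D': array([-0.08729627,  0.        ,  0.        ,  0.        ,  0.        ]), 'T': array([[-0.99836304, -0.03627641,  0.04421834,  0.46892428],
       [-0.05715845,  0.66036108, -0.74876976,  1.08527593],
       [-0.00203739, -0.75007151, -0.6613536 ,  1.08882309],
       [ 0.        ,  0.        ,  0.        ,  1.        ]])}
dial_face [(0.61, [307.7, 208.8, 334.8, 232.3]), (0.56, [248.7, 188.3, 358.8, 302.9])]
dial_knob [(0.78, [307.5, 206.1, 332.7, 234.9])]
safe [(0.75, [246.6, 189.8, 359.4, 304.5])]
```

View pics/a.png

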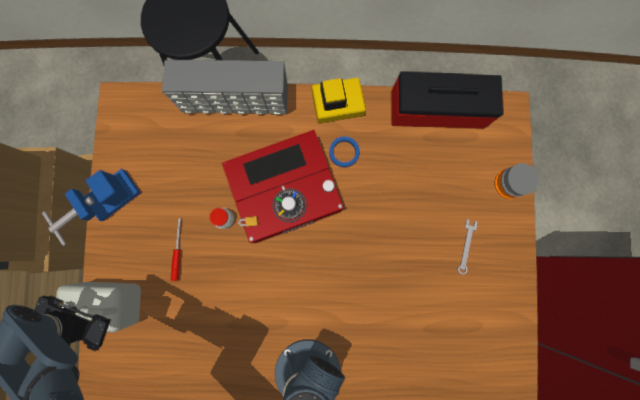

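```bash
cat > h.py <<'E'
import numpy as np, cv2
from rig import *
from scipy.spatial.transform import Rotation as R
def K(c):
    k=get_calibration(c); f=200/np.tan(np.radians(k["vertical_fov"]/2))
    return np.array([[f,0,k["cx"]],[0,f,k["cy"]],[0,0,1.]]),np.array(k["D"]),np.array(k["T"])
def ray(c,uv,z,cal=None):
    k,D,T=cal or K(c)
    p=cv2.undistortPoints(np.array(uv,float).reshape(-1,1,2),k,D).reshape(-1,2)
    d=np.c_[p,np.ones(len(p))]@T[:3,:3].T
    return T[:3,3]+d*((z-T[2,3])/d[:,2])[:,None]
def pix(c,P,cal=None):
    k,D,T=cal or K(c); Ti=np.linalg.inv(T)
    return cv2.projectPoints((np.array(P,float).reshape(-1,3)@Ti[:3,:3].T+Ti[:3,3]),np.zeros(3),np.zeros(3),k,D)[0].reshape(-1,2)
E
python3 - <<'E'
from h import *
im=cv2.imread("pics/a.png");
hsv=cv2.cvtColor(im,cv2.COLOR_BGR2HSV)
camera("top")
for t in ["dial_face","safe"]:
    r=cut_out("top",t)[0]; ys,xs=np.nonzero(r["region"]); print(t,xs.mean(),ys.mean(),cv2.minAreaRect(np.c_[xs,ys].astype(np.float32)))
    print(ray("top",[xs.mean(),ys.mean()],0.136))
for t in ["padlock_mid","grease_tin_mid","screw_jar_mid","tape_roll_mid"]:
    for r in cut_out("top",t)[:1]:
        b=r["bbox"]; print(t,r["conf"],b,ray("top",[(b[0]+b[2])/2,(b[1]+b[3])/2],0.13))
E
```

```text
dial_face 288.7191011235955 204.6757624398074 ((288.5, 204.5), (27.0, 27.0), 90.0)
[[0.5189295  0.06641697 0.136     ]]
safe 281.9867696990985 186.3788783514811 ((281.9330749511719, 186.96923828125), (88.87775421142578, 100.82536315917969), 69.67686462402344)
[[0.57280585 0.08800435 0.136     ]]
padlock_mid 0.69 [237.7, 218.7, 257.7, 229.1] [[0.45980189 0.18581801 0.13      ]]
grease_tin_mid 0.57 [274.7, 192.8, 303.7, 219.2] [[0.51568118 0.0652542  0.13      ]]
screw_jar_mid 0.77 [209.7, 204.5, 231.6, 227.0] [[0.48183226 0.2670809  0.13      ]]
tape_roll_mid 0.78 [326.4, 137.1, 364.0, 170.9] [[ 0.6765558  -0.09781246  0.13      ]]
```

The top view shows the safe turned by about 20°. The dial is at about (289,204), the padlock at (248,222), the tin at (328,186), the jar at (222,217) and the tape at (345,152). The dial is at roughly (0.519, 0.066), so I'll move there now.

```bash
for i in 1 2 3 4 5; do python3 -m inch '[-0.5,-0.42,-0.05,0,0,0,-1,-0.85,-0.1,0,0,0,-1,-0.85,-0.1,0,0,0]' 87|tail -3; done
python3 - <<'E'
from h import *
o=get_obs();print(o["position"],o["tool_rot"],o["q"],o["time"])
T=get_calibration("wrist");print(T)
im=camera("wrist");cv2.imwrite("pics/w0.png",im[:,:,::-1])
E
```

```text
ft_force: [0.0, 0.1, -0.8]
grip_width: 0.0869
grip_force: 0.0
ft_force: [0.6, 0.8, 0.5]
grip_width: 0.0872
grip_force: 0.0
ft_force: [-0.1, 0.5, -0.2]
grip_width: 0.0867
grip_force: 0.0
ft_force: [0.7, -0.8, -0.2]
grip_width: 0.087
grip_force: 0.0
ft_force: [0.1, 1.9, 0.5]
grip_width: 0.0871
grip_force: 0.0
[0.47009034 0.14759693 0.28534513] [ 1.53901181e-01  9.88084568e-01 -3.55774876e-04  1.78490552e-03] [ 7.78909153e-02  2.95902301e-01  1.70761589e+00 -1.67096005e-03
  1.13476504e+00 -1.18317110e+00] 2.0
{'vertical_fov': 63.23968976588113, 'cx': 315.9493464934002, 'cy': 202.63934703175346, 'D': array([-0.03298424,  0.        ,  0.        ,  0.        ,  0.        ]), 'T': array([[ 0.30451967,  0.9119395 ,  0.27501656,  0.39442198],
       [ 0.95250507, -0.29196427, -0.08655035,  0.17186954],
       [ 0.00136633,  0.28831095, -0.95753586,  0.42516381],
       [ 0.        ,  0.        ,  0.        ,  1.        ]])}
```

View pics/w0.png

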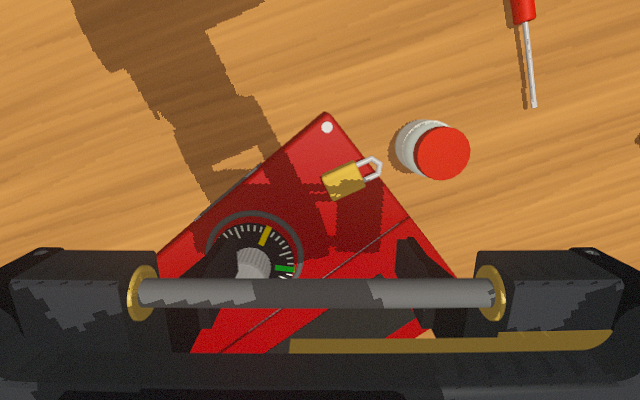

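The wrist view shows the dial at about (255,265), partly behind the gripper, with yellow at (266,235) and green at (285,268). The padlock is at (345,180). I'll turn the wrist and shift so the dial is in clear view.

```bash
python3 -m inch '[-0.3,-0.3,0,0,0,0.08,-0.6,-0.6,0,0,0,0.16,-0.9,-0.9,0,0,0,0.24,-1,-1,0,0,0,0.32,-1,-1,0,0,0,0.4,-1,-1,0,0,0,0.48,-1,-1,0,0,0,0.56,-1,-1,0,0,0,0.63,-1,-1,0,0,0,0.67]'|tail -1;  python3 -m inch '[-0.2,0,0,0,0,0,-0.4,0,0,0,0,0,-0.4,0,0,0,0,0,-0.4,0,0,0,0,0]'|tail -1
python3 - <<'E'
from h import *
o=get_obs();print(o["position"],o["tool_rot"],o["q"],o["time"])
cal=K("wrist")
im=camera("wrist")
for t in ["dial_face","dial_knob","index_mark"]:
    for r in cut_out("wrist",t)[:1]:
        ys,xs=np.nonzero(r["region"]); b=r["bbox"];print(t,r["conf"],b)
        print(ray("wrist",[(b[0]+b[2])/2,(b[1]+b[3])/2],0.136,cal))
c=im[60:280,160:480,::-1];cv2.imwrite("pics/w1.png",cv2.resize(c,None,fx=2.5,fy=2.5,interpolation=cv2.INTER_CUBIC))
cv2.imwrite("pics/w1full.png",im[:,:,::-1]);np.savez("w1.npz",k=cal[0],D=cal[1],T=cal[2])
E
```

```text
grip_force: 0.0
grip_force: 0.0
[0.52618224 0.01912697 0.28454476] [ 6.29024905e-01  7.77385103e-01  1.86619421e-04 -1.90620393e-04] [-1.76354828e-01  3.46496502e-01  1.62942903e+00  5.55899830e-04
  1.16582079e+00 -3.86773664e-01] 3.1333
dial_face 0.91 [268.9, 95.5, 366.4, 186.0]
[[0.51690747 0.06834089 0.136     ]]
dial_knob 0.74 [274.0, 93.9, 366.4, 190.6]
[[0.51937444 0.06753158 0.136     ]]
```

View pics/w1.png

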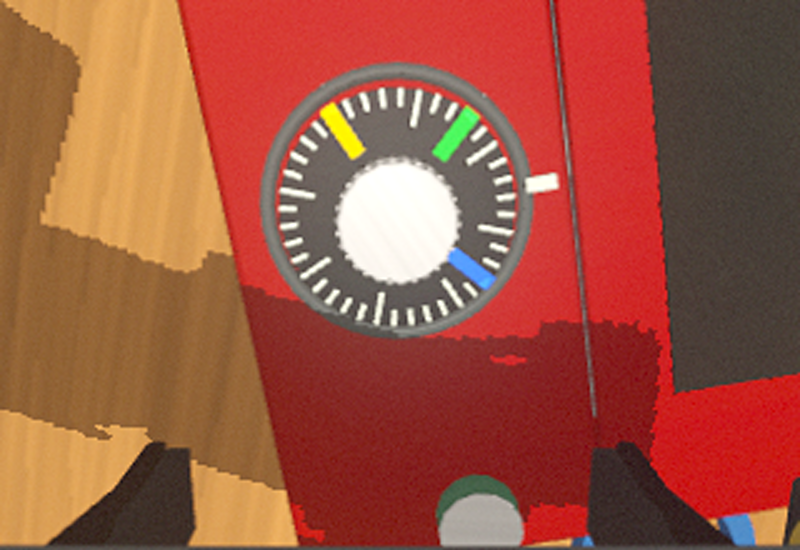

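The dial is in clear view. In the crop the disc centre is at (396,207), the knob top at (397,220) and the index tick at (542,183). The marks are yellow at (343,131), green at (457,134) and blue at (471,269). Next I'll compute the pose and the reading.

Run:
```python
from h import *
d=np.load("w1.npz");cal=(d["k"],d["D"],d["T"])
px=lambda u,v:[160+u/2.5,60+v/2.5]
k=ray(0,px(397,220),.172,cal)[0]; f=ray(0,px(396,207),.136,cal)[0]; ix=ray(0,px(542,183),.121,cal)[0]
print(k,f,ix)
c=(k+f)/2
a=lambda p:np.arctan2(*(p-c)[[1,0]])
ai=a(ix);print("c",c,"index yaw",np.degrees(ai),np.linalg.norm((ix-c)[:2]))
for n,uv,N in [("y",(343,131),10),("g",(457,134),2),("b",(471,269),-8)]:
    p=ray(0,px(*uv),.136,cal)[0]
    m=(a(p)-ai+np.pi)%(2*np.pi)-np.pi
    print(n,np.linalg.norm((p-c)[:2]),m, "dial value",((N*np.pi/20-m)+np.pi)%(2*np.pi)-np.pi)
o=get_obs();Rt=R.from_quat(o["tool_rot"]);t=o["position"]
print("shift to above knob (units)",Rt.inv().apply(np.array([c[0],c[1],.162])-t)/.08)
```

```text
[0.51798594 0.066535   0.172     ] [0.51792687 0.06673333 0.136     ] [0.5690478  0.08500886 0.121     ]
c [0.51795641 0.06663416 0.154     ] index yaw 19.7808042346351 0.054295117280423445
y 0.03176491570233453 2.0477371446993615 dial value -0.47694081790446496
g 0.03259528342824324 0.7386167327405873 dial value -0.42445746738160794
b 0.034805362975382524 -0.8183568611450331 dial value -0.4382802002908841
shift to above knob (units) [0.59076345 0.02711921 1.53194326]
```

```bash
python3 -m inch '[0.3,0.01,0.2,0,0,0,0.59,0.03,0.5,0,0,0,0.59,0.03,0.8,0,0,0,0.59,0.03,0.8,0,0,0,0.59,0.03,0.8,0,0,0]' 70
python3 -m inch '[0,0,0.3,0,0,0,0,0,0.6,0,0,0,0,0,0.72,0,0,0,0,0,0.72,0,0,0]'
python3 - <<'E'
from h import *
o=get_obs();c=np.array([.518,.0666,.163]);print(o["position"],R.from_quat(o["tool_rot"]).inv().apply(c-o["position"])/.08,o["q"][5])
E
```

```text
time: 3.75
position: [0.5178, 0.0665, 0.2199]
tool_rot: [0.628, 0.778, -0.001, -0.001]
ft_force: [0.3, 0.3, 0.4]
grip_width: 0.0709
grip_force: 0.0
time: 4.08
position: [0.5181, 0.0655, 0.1622]
tool_rot: [0.629, 0.778, -0.001, -0.001]
ft_force: [-0.1, 0.6, 0.4]
grip_width: 0.0703
grip_force: 0.0
[0.51812786 0.06549097 0.16220071] [ 0.0138973  0.0013148 -0.0099846] -0.2993081805524901
```

```bash
python3 -m inch '[0.014,0,0,0,0,0,0.014,0,0,0,0,0,0.014,0,0,0,0,0,0.014,0,0,0,0,0,0.014,0,0,0,0,0,0.014,0,0,0,0,0,0.014,0,0,0,0,0,0.014,0,0,0,0,0]' 30 45; python3 -c "
from rig import *;o=get_obs();print(o['q'],o['moment'])"
```

```text
time: 4.75
position: [0.5183, 0.0668, 0.1635]
tool_rot: [0.628, 0.778, -0.0, 0.0]
ft_force: [-1.1, -0.0, 5.7]
grip_width: 0.037
grip_force: 45.0
[-8.56561240e-02  5.08638124e-01  1.76736218e+00 -2.84644206e-04
  8.65386030e-01 -2.97166349e-01] [-0.17671997  0.32685372 -0.03076688]
```

```bash
python3 -m inch '[0,0,0,0,0,0.07,0,0,0,0,0,0.14,0,0,0,0,0,0.21,0,0,0,0,0,0.28,0,0,0,0,0,0.35,0,0,0,0,0,0.42,0,0,0,0,0,0.49,0,0,0,0,0,0.56,0,0,0,0,0,0.63,0,0,0,0,0,0.7,0,0,0,0,0,0.7]' - 45
python3 -m inch '[0,0,0,0,0,0.07,0,0,0,0,0,0.14,0,0,0,0,0,0.21,0,0,0,0,0,0.28,0,0,0,0,0,0.35,0,0,0,0,0,0.42,0,0,0,0,0,0.49,0,0,0,0,0,0.54,0,0,0,0,0,0.54]'
cat > s.py <<'E'
from h import *
import sys
o=get_obs();m=2*np.arctan2(o["tool_rot"][1],o["tool_rot"][0]);print(o["time"],o["position"],"q6",o["q"][5],"v est",-0.445-(m-2*np.arctan2(.778,.628)),o["ft_force"],o["moment"])
if len(sys.argv)>1:
    t=camera("top");s=camera("side");w=camera("wrist")
    u=pix("side",[.518,.0666,.136])[0].astype(int);print(u)
    A=cv2.resize(s[u[1]-40:u[1]+40,u[0]-60:u[0]+60],(600,400),interpolation=cv2.INTER_CUBIC)
    B=cv2.resize(w[0:400],(320,200))
    cv2.imwrite(sys.argv[1],np.vstack([A,np.hstack([B,B*0])[:, :600]])[:,:,::-1])
E
python3 s.py pics/c1.png
```

```text
time: 5.67
position: [0.52, 0.0662, 0.1635]
tool_rot: [0.943, 0.334, 0.002, 0.001]
ft_force: [1.8, -2.9, 3.0]
grip_width: 0.037
grip_force: 45.0
time: 6.42
position: [0.5203, 0.0649, 0.1636]
tool_rot: [0.997, -0.082, 0.002, 0.002]
ft_force: [1.5, -7.0, 2.9]
grip_width: 0.037
grip_force: 45.0
6.4167 [0.5202712  0.0648783  0.16357475] q6 1.6501859626414948 v est 1.5019765378552707 [ 1.46057815 -7.02939297  2.94839261] [-1.3152776  -0.11083269 -0.0131945 ]
[321 220]
```

View pics/c1.png

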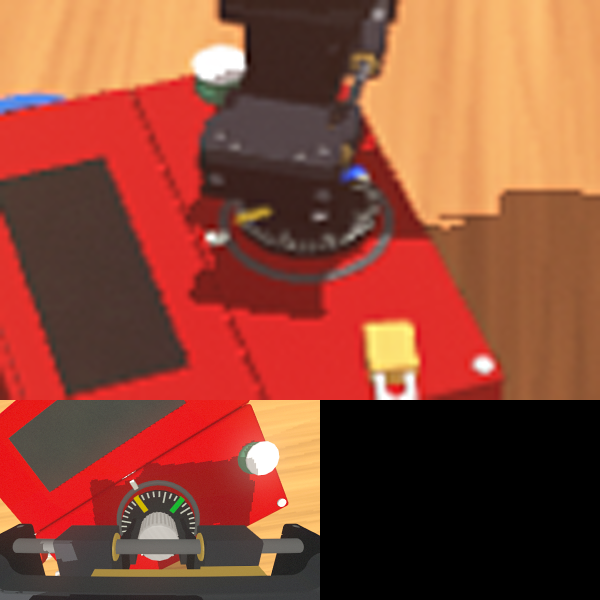

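The side and wrist views show the yellow mark close to the index tick (wrist view: yellow about (280,210), tick about (266,168), green about (352,210)). I'll measure the reading from mark colours in the wrist picture.

```bash
cat > v.py <<'E'
from h import *
C=np.array([.51796,.06663]);AI=np.radians(19.78)
def val():
    cal=K("wrist");im=camera("wrist");h=cv2.cvtColor(im,cv2.COLOR_RGB2HSV)
    for n,lo,hi,N in [("y",22,34,10),("g",50,75,2),("b",100,120,-8)]:
        ys,xs=np.nonzero((h[:,:,0]>=lo)&(h[:,:,0]<=hi)&(h[:,:,1]>120)&(h[:,:,2]>60))
        if len(xs)<5: continue
        p=ray(0,np.c_[xs,ys],.136,cal)[:,:2]-C; r=np.hypot(*p.T); p=p[(r>.023)&(r<.042)]
        if len(p)<15: continue
        m=p.mean(0); a=np.arctan2(m[1],m[0])-AI
        print(n,len(p),"r",np.hypot(*m).round(4),"dial",((N*np.pi/20-a+np.pi)%(2*np.pi)-np.pi).round(3))
o=get_obs();m=2*np.arctan2(o["tool_rot"][1],o["tool_rot"][0]);print(o["time"],o["position"],"q6",o["q"][5],"est",-0.445-((m-2*np.arctan2(.778,.628)+np.pi)%(2*np.pi)-np.pi))
print(o["ft_force"],o["moment"]);val()
E
python3 v.py
```

```text
6.5667 [0.52028218 0.06487096 0.16356213] q6 1.647479363687358 est 1.499430473010672
[ 1.18010787 -6.74153444  3.11259954] [-1.38192225 -0.11126804 -0.01824437]
y 388 r 0.0327 dial 1.505
g 360 r 0.033 dial 1.503
```

```bash
python3 -m inch '[0,0,0,0,0,0.044,0,0,0,0,0,0.044,0,0,0,0,0,0.044,0,0,0,0,0,0.044,0,0,0,0,0,0.044,0,0,0,0,0,0.044,0,0,0,0,0,0.044,0,0,0,0,0,0.044,0,0,0,0,0,0.044,0,0,0,0,0,0.044]'|head -1; python3 v.py
```

```text
time: 7.45
7.45 [0.52026144 0.06478449 0.16357504] q6 1.7165635141848303 est 1.5683618452763224
[ 2.11108342 -7.25695063  2.80653335] [-1.46937641 -0.06663472 -0.02686777]
y 388 r 0.0326 dial 1.574
g 359 r 0.0331 dial 1.57
```

On 10 and held there. Now left to 32.

```bash
python3 -m inch '[0,0,0,0,0,-0.07,0,0,0,0,0,-0.14,0,0,0,0,0,-0.21,0,0,0,0,0,-0.28,0,0,0,0,0,-0.35,0,0,0,0,0,-0.42,0,0,0,0,0,-0.49,0,0,0,0,0,-0.56,0,0,0,0,0,-0.63,0,0,0,0,0,-0.7,0,0,0,0,0,-0.77,0,0,0,0,0,-0.84,0,0,0,0,0,-0.9,0,0,0,0,0,-0.9]'
python3 -m inch '[0,0,0,0,0,-0.07,0,0,0,0,0,-0.14,0,0,0,0,0,-0.21,0,0,0,0,0,-0.28,0,0,0,0,0,-0.35,0,0,0,0,0,-0.42,0,0,0,0,0,-0.49,0,0,0,0,0,-0.56,0,0,0,0,0,-0.63,0,0,0,0,0,-0.7,0,0,0,0,0,-0.77,0,0,0,0,0,-0.84,0,0,0,0,0,-0.88,0,0,0,0,0,-0.88]'
python3 v.py
```

```text
time: 8.67
position: [0.5193, 0.0667, 0.1635]
tool_rot: [0.83, 0.558, 0.001, 0.001]
ft_force: [0.6, -0.8, 4.5]
grip_width: 0.037
grip_force: 45.0
time: 9.83
position: [0.5172, 0.0662, 0.163]
tool_rot: [0.285, 0.959, -0.001, -0.001]
ft_force: [-2.4, -3.5, 5.7]
grip_width: 0.0369
grip_force: 45.0
9.8333 [0.51718097 0.06623056 0.16299826] q6 -1.0779200774578641 est -1.2255271821521958
[-2.43289934 -3.52319705  5.67108311] [-0.68873375  0.3283374   0.03421141]
y 392 r 0.0325 dial -1.277
g 379 r 0.0325 dial -1.257
```

```bash
python3 -m inch '[0,0,0,0,0,-0.008,0,0,0,0,0,-0.008,0,0,0,0,0,-0.008,0,0,0,0,0,-0.008,0,0,0,0,0,-0.008,0,0,0,0,0,-0.008,0,0,0,0,0,-0.008,0,0,0,0,0,-0.008,0,0,0,0,0,-0.008,0,0,0,0,0,-0.008]'|head -1; python3 v.py
python3 -m inch '[0,0,0,0,0,0.07,0,0,0,0,0,0.14,0,0,0,0,0,0.21,0,0,0,0,0,0.28,0,0,0,0,0,0.35,0,0,0,0,0,0.42,0,0,0,0,0,0.49,0,0,0,0,0,0.56,0,0,0,0,0,0.63,0,0,0,0,0,0.7,0,0,0,0,0,0.77,0,0,0,0,0,0.78,0,0,0,0,0,0.78]'|head -1; python3 v.py
python3 -m inch '[0,0,0.01,0,0,0,0,0,0.02,0,0,0,0,0,0.03,0,0,0,0,0,0.03,0,0,0,0,0,0.03,0,0,0]'
```

```text
time: 10.72
10.7167 [0.51718696 0.06620651 0.16302425] q6 -1.0882736839390519 est -1.2358582399555444
[-2.53073575 -4.99675728  5.59575307] [-0.6516789   0.34189674  0.05206808]
y 389 r 0.0324 dial -1.285
g 380 r 0.0325 dial -1.268
time: 11.85
11.85 [0.51905027 0.06683726 0.16349168] q6 0.13773896208984399 est -0.009056110971279174
[ 0.25265006 -0.56963332  4.40084081] [-0.30567684 -0.04374124 -0.0979597 ]
y 390 r 0.0325 dial -0.044
g 382 r 0.0326 dial 0.002
time: 12.32
position: [0.5191, 0.0668, 0.1615]
tool_rot: [0.781, 0.624, 0.001, 0.001]
ft_force: [0.3, -1.0, 8.6]
grip_width: 0.0373
grip_force: 45.0
```

```bash
python3 -m inch '[0,0,0.01,0,0,0,0,0,0.02,0,0,0,0,0,0.02,0,0,0]'
python3 -m inch '[0,0,0.01,0,0,0,0,0,0.02,0,0,0,0,0,0.02,0,0,0]'
```

```text
time: 12.57
position: [0.5192, 0.0669, 0.1608]
tool_rot: [0.781, 0.624, 0.001, 0.001]
ft_force: [-2.5, -0.4, 14.8]
grip_width: 0.0372
grip_force: 45.0
time: 12.82
position: [0.5192, 0.0671, 0.1603]
tool_rot: [0.781, 0.624, 0.001, 0.001]
ft_force: [-2.6, -0.4, 22.3]
grip_width: 0.0369
grip_force: 45.0
```

```bash
for i in 1 2; do python3 -m inch '[0,0,0,0,0,0.02,0,0,0,0,0,0.04,0,0,0,0,0,0.05,0,0,0,0,0,0.05]'|sed -n '2p;3p;4p'; done; python3 v.py
```

```text
position: [0.5191, 0.0668, 0.1581]
tool_rot: [0.806, 0.592, 0.001, 0.001]
ft_force: [-0.4, -1.7, 4.2]
position: [0.5193, 0.0667, 0.1583]
tool_rot: [0.828, 0.561, 0.001, 0.001]
ft_force: [-0.6, -1.7, 8.7]
13.4833 [0.51929026 0.06674947 0.15827775] q6 0.29430104579492855 est 0.1473982548507034
[-0.57422323 -1.69491146  8.74774168] [-0.38478634  0.05279812 -0.06108336]
y 392 r 0.0327 dial 0.158
g 370 r 0.0331 dial 0.116
```

```bash
python3 -m inch '[0,0,0.01,0,0,0,0,0,0.02,0,0,0,0,0,0.03,0,0,0,0,0,0.03,0,0,0]'|sed -n '2p;4p'; python3 -m inch '[0,0,0.01,0,0,0,0,0,0.02,0,0,0,0,0,0.02,0,0,0]'|sed -n '2p;4p'; python3 v.py|head -2
```

```text
position: [0.5194, 0.0668, 0.1564]
ft_force: [-1.9, -1.3, 12.7]
position: [0.5194, 0.0668, 0.1563]
ft_force: [-4.0, -1.1, 22.1]
14.1167 [0.5193892  0.06679623 0.15630975] q6 0.29382748767295574 est 0.14670379786272597
[-3.99943742 -1.07844778 22.13967206] [-0.32953518  0.79742693 -0.03485476]
```

```bash
python3 -m inch '[0,0,0,0,0,0.03,0,0,0,0,0,0.06,0,0,0,0,0,0.09,0,0,0,0,0,0.12,0,0,0,0,0,0.15,0,0,0,0,0,0.18,0,0,0,0,0,0.21,0,0,0,0,0,0.24,0,0,0,0,0,0.27,0,0,0,0,0,0.3,0,0,0,0,0,0.3]'|sed -n '2p;4p'; python3 v.py
python3 s.py pics/c2.png
```

```text
position: [0.52, 0.0663, 0.1563]
ft_force: [-2.4, -2.7, 20.7]
15.0833 [0.52004216 0.06629514 0.15631531] q6 0.7658243047491984 est 0.6178369874136023
[-2.41113383 -2.70869346 20.72079639] [-0.52767079  0.62677221  0.21957731]
y 385 r 0.033 dial 0.655
g 355 r 0.0334 dial 0.569
15.1333 [0.5200585  0.06630458 0.156313  ] q6 0.7646637295122871 v est 0.6167384740086124 [-3.17998729 -2.56552487 21.17886862] [-0.57927456  0.58967085  0.16505157]
[321 220]
```

View pics/c2.png

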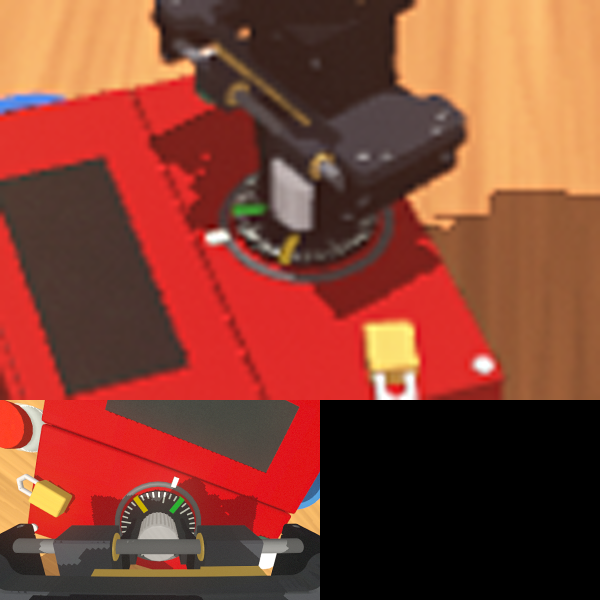

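The lid is still shut with the green mark past the index. The wrist moment is about 0.2 N m, so the bolt is being carried. I'll keep turning.

```bash
python3 -m inch '[0,0,0,0,0,0.03,0,0,0,0,0,0.06,0,0,0,0,0,0.09,0,0,0,0,0,0.12,0,0,0,0,0,0.15,0,0,0,0,0,0.18,0,0,0,0,0,0.21,0,0,0,0,0,0.24,0,0,0,0,0,0.27,0,0,0,0,0,0.3,0,0,0,0,0,0.33,0,0,0,0,0,0.36,0,0,0,0,0,0.4,0,0,0,0,0,0.4,0,0,0,0,0,0.4]'|sed -n '2p;4p'; python3 v.py
python3 s.py pics/c3.png
```

```text
position: [0.5205, 0.0653, 0.1563]
ft_force: [-2.0, -5.3, 19.9]
16.5333 [0.52047184 0.06531742 0.15633273] q6 1.3930898120566761 est 1.2446276875230393
[-2.00188308 -5.25543192 19.9065152 ] [-1.17168765  0.6361922   0.08262647]
y 377 r 0.0332 dial 1.299
g 345 r 0.0338 dial 1.192
16.5833 [0.52049569 0.06530286 0.15635879] q6 1.3929820021943977 v est 1.244539173842919 [-2.17708784 -5.1071505  20.69204065] [-1.18691576  0.66219884  0.08856827]
[321 220]
```

View pics/c3.png

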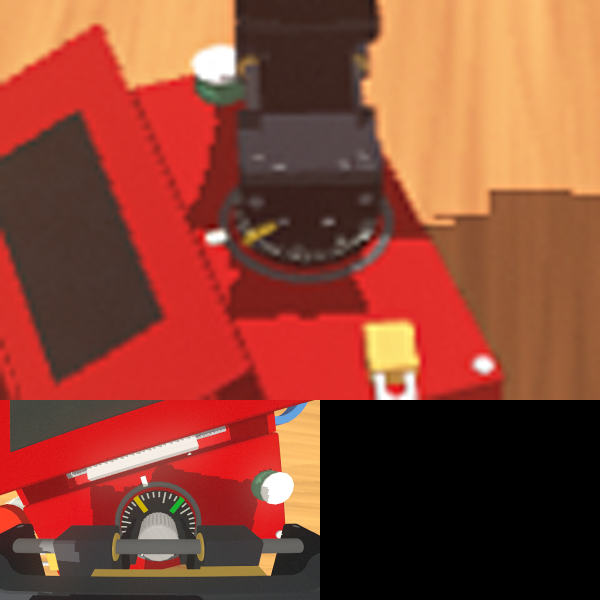

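The lid is ajar. Now I'll ease up, release and lift straight up.

```bash
python3 -m inch '[0,0,-0.03,0,0,0,0,0,-0.06,0,0,0,0,0,-0.09,0,0,0,0,0,-0.12,0,0,0,0,0,-0.12,0,0,0]'|sed -n '2p;4p'; python3 -m inch '[0,0,0,0,0,0,0,0,0,0,0,0,0,0,0,0,0,0,0,0,0,0,0,0,0,0,0,0,0,0,0,0,0,0,0,0]' 65|sed -n '2p;4,5p'
python3 -m inch '[0,0,-0.2,0,0,0,0,0,-0.5,0,0,0,0,0,-0.8,0,0,0,0,0,-1,0,0,0,0,0,-1,0,0,0]'|sed -n '2p;4p'
python3 -m inch '[0,0,-0.4,0,0,0,0,0,-0.6,0,0,0,0,0,-0.6,0,0,0,0,0,-0.6,0,0,0,0,0,-0.6,0,0,0]'|sed -n '1,2p;4p'
python3 - <<'E'
from h import *
t=camera("side");w=camera("wrist")
u=[321,220]
A=cv2.resize(t[120:320,220:440],(660,600))
cv2.imwrite("pics/d.png",A[:,:,::-1])
E
```

```text
position: [0.5203, 0.0653, 0.1635]
ft_force: [2.0, -6.6, 3.9]
position: [0.5179, 0.0672, 0.1626]
ft_force: [0.4, -0.9, 0.9]
grip_width: 0.0633
position: [0.5205, 0.067, 0.2462]
ft_force: [0.4, 0.3, -0.1]
time: 18.48
position: [0.5173, 0.067, 0.2893]
ft_force: [0.2, 0.3, -0.1]
```

View pics/d.png

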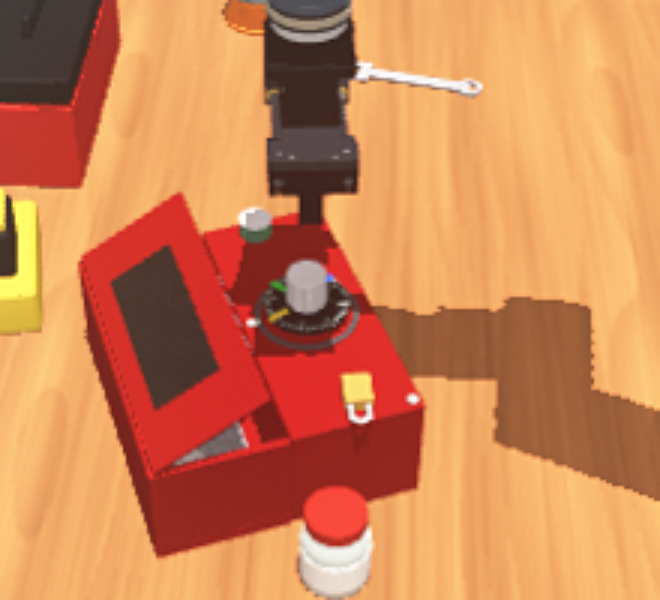

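The lid stands ajar on the left, and the dial is out with its knob at (306,287). The gripper is clear above it, and the padlock (358,390), tin (255,222) and jar (337,540) have not moved.

```bash
python3 -c "
from rig import *;print(hand_in())"
```

```text
the job is handed in; nothing more can be done
None
```

The safe is open: I dialled 10, 32, then right to the gate just before 2, pushed in and turned until the lid sprang ajar. The dial has popped back out, the padlock, tin and jar are undisturbed, and the job was handed in at about 18.6 s.

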